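# Load the pack jig and start its clamp bolt

### The job

Take the two thick cells out of the tray and drop them one by one, upright, fully home into the two empty pockets of the cell holder in the plywood jig. Then start the winged clamp bolt of the jig's jaw in its threaded boss without tightening it: turn it backward (anticlockwise from above) until you feel it drop off the thread starts, then one full turn forward. Finish while still holding the wing gripped between the fingers with the bolt at rest in that started position, and leave the slim cells, the cells already loaded and the tools on the bench where they are.

Things in the scene. Friction and masses are not known exactly. Their poses are not given: they have to be found in the camera images.
- jig: Pack-building jig fixed to the bench: plywood base 120 (its x) x 300 (its y) x 36 mm high; origin at the centre of its underside, z up. On the base, centred at y -40 mm, a black cell holder 48 x 160 x 24 mm (top at z 60 mm) with a row of four round pockets along y, 38 mm apart, 30.5 mm wide, 20 mm deep (floor z 40, seated cells reach z 90). A 30 mm high fence stands at its -y end.
- bolt_axis (a point): Point on the clamp bolt's axis, at the top of the jaw's slotted foot: jig x 0, y +100, z 44 mm, axes as the jig's. The aluminium jaw stands upright at the holder's +y end (jig y 40 to 50 mm, 70 mm wide, top at z 72 mm); its foot lies on the base, and the bolt passes through the foot's slot into a threaded boss in the base.
- pocket_0 (a point): Centre of the mouth of the empty pocket at the fence end of the holder (jig y -97 mm, z 60 mm). Axes as the jig's.
- pocket_3 (a point): Centre of the mouth of the empty pocket next to the jaw (jig y +17 mm, z 60 mm). Axes as the jig's. The two pockets between them already hold a cell each.
- cell_a_mid (a point): Centre of a thick cell: plain grey upright cylinder with steel ends, 26 mm diameter, 50 mm tall, 60 to 110 g, standing free in one compartment of the tray.
- cell_b_mid (a point): Centre of the other, identical thick cell, in another compartment of the tray.
- tray: Clear plastic tray fixed to the bench, 52 mm (its x) x 185 mm (its y) x 22 mm high, floor 3 mm thick, with a row of four compartments along its y, 45.5 mm apart; each holds one upright cell, two thick and two slim in any order. Origin at the centre of its underside.
- slim_a: Slim cell to leave alone: same grey wrap, 14.5 mm diameter, 50.5 mm tall, upright in the tray. Origin at the centre of its underside.
- slim_b: The other slim cell to leave alone, same size. Origin at the centre of its underside.
- loaded_a: Thick cell already seated in the jig's second pocket; leave it. Origin at the centre of its underside.
- loaded_b: Thick cell already seated in the jig's third pocket; leave it. Origin at the centre of its underside.
- bolt: Clamp bolt on the bolt axis, 0.16 kg, free only to turn and slide upright; origin at its thread starts. Two-start right-hand thread, 12 mm down per turn clockwise from above. It begins loose on top of the boss's thread; turned anticlockwise it climbs 6 mm per half turn, then falls 6 mm off the thread starts by its own weight; clockwise then engages. Turns easily (under 0.05 N m), stays where left.
- bolt_wing (a point): Centre of the bolt's black wing, half-way up: an upright flat bar 12 mm thick (its x), 46 mm long (its y), 26 mm high, on a round steel collar 38 mm in diameter, 5 mm thick, whose top is 13 mm below this point. Its height in the jig: z 86 mm just before the drop, 80 just after, 68 one turn later; at 62 the collar meets the foot.
- bolt_turn (a joint): Turning angle of the bolt in rad, growing clockwise seen from above (tightening); the wing's x axis lies along the jig's x at 0. It starts between 0.85 and 1.55; where the bolt drops off the thread starts differs from jig to jig (somewhere between -0.3 and 0.3) and must be felt or seen.
- screwdriver: Screwdriver lying on the bench, 190 mm, to leave alone. Origin under its middle.
- solder_spool: Solder spool standing on the bench, 54 mm diameter, 45 mm high, to leave alone. Origin at the centre of its underside.
- multimeter: Handheld multimeter lying on the bench, 85 x 165 x 38 mm, to leave alone. Origin at the centre of its underside.
- tape_roll: Roll of paper tape lying flat, 96 mm diameter, 24 mm high, to leave alone. Origin at the centre of its underside.
- side_cutters: Side cutters lying on the bench, 130 mm, to leave alone. Origin near the pivot.
Things that resemble listed ones, but are neither listed nor needed, are in the scene too. What is shaped like the part that bears cell_b_mid but pink or purple is not meant.

How it is judged:
On the way, in this order (a step that is already met when the one before it is completed fails the run):
1. both thick cells seated in the two empty pockets, before the bolt is started (((horizontal distance between cell_a_mid and pocket_0 below 0.004 m and z of each of cell_a_mid, cell_b_mid in the frame of jig below 0.068 m and angle between each of cell_a_mid, cell_b_mid's own z axis and vertical below 0.1 rad and horizontal distance between cell_b_mid and pocket_3 below 0.004 m) or (horizontal distance between cell_a_mid and pocket_3 below 0.004 m and z of each of cell_a_mid, cell_b_mid in the frame of jig below 0.068 m and angle between each of cell_a_mid, cell_b_mid's own z axis and vertical below 0.1 rad and horizontal distance between cell_b_mid and pocket_0 below 0.004 m))), for 0.1 s.
2. bolt turned backward until it has dropped off the thread starts (value of joint bolt_turn below 0.42 rad and z of bolt_wing in the frame of jig between 0.077 and 0.0825 m), for 0.05 s.
At the end, for the whole second after the job is handed in: Both thick cells upright and fully down in the two pockets that were empty (centre within 4 mm of the axis); the bolt at rest 0.7 to 1.33 turns past the thread drop (wing centre 64 to 71.6 mm above the jig's underside); the fingers gripping its wing with over 3 N through the last second (((horizontal distance between cell_a_mid and pocket_0 below 0.004 m and z of each of cell_a_mid, cell_b_mid in the frame of jig below 0.068 m and angle between each of cell_a_mid, cell_b_mid's own z axis and vertical below 0.1 rad and horizontal distance between cell_b_mid and pocket_3 below 0.004 m) or (horizontal distance between cell_a_mid and pocket_3 below 0.004 m and z of each of cell_a_mid, cell_b_mid in the frame of jig below 0.068 m and angle between each of cell_a_mid, cell_b_mid's own z axis and vertical below 0.1 rad and horizontal distance between cell_b_mid and pocket_0 below 0.004 m)) and z of bolt_wing in the frame of jig between 0.064 and 0.0716 m and contact force between the fingers and bolt above 3 N and angular speed of bolt below 0.15 rad/s and linear speed of bolt below 0.01 m/s); the arm keeps its last pose, push and grip.
It fails at once if a slim cell in the tray is disturbed (over 30 mm) (distance of any of slim_a, slim_b from where it was at the start of the episode above 0.03 m).
It fails at once if a cell already loaded is disturbed (over 12 mm) (distance of any of loaded_a, loaded_b from where it was at the start of the episode above 0.012 m).
It fails at once if a tool on the bench is pushed away (over 40 mm) (distance of any of screwdriver, solder_spool, multimeter, tape_roll, side_cutters from where it was at the start of the episode above 0.04 m).
It also fails if it takes over 72 s, if anything falls off the work surface, if the arm or the gripper's body presses on something with over 40 N, if the wrist force passes 120 N, or if a joint passes its speed limit or range.

### The arm

A 6-joint arm with a two-finger parallel gripper is mounted at the origin on the work surface. World frame = base frame: x ahead of the robot, y to its left, z up, the work surface at z = 0. Lengths are in m, angles in rad, forces in N, time in s.
With the tool pointing down it reaches from about 0.4 to 0.825 m from the base axis. Payload 7 kg.
Tool frame: the origin (TCP) lies on the centre line of the jaws, within the pads' length; the fingertips stand 11 mm ahead of it and the grasp point (between the pads) lies 8 mm behind it (bot.tcp_to_tips is the z of the fingertips in the tool frame, in m); z points along the fingers, y is the line along which they close (so a half turn about z gives the same grasp; the last joint's range is limited). The gripper opens to 85 mm and grips with 20 to 120 N. Pads are 22 mm wide; open, the fingers measure 114 mm over their backs; the gripper's body (76 mm by 85 mm) begins 54 mm behind the grasp point. The pads swing forward as they close: fully open they stand 13 mm farther back than shut.
Start: joints at [1.547, 0.359, 0.012, 0, -1.224, -0.288], TCP at [0.207, 0.642, 0.242] pointing down, gripper open.
Joint ranges: [-3.07, 3.07], [-1.43, 2.12], [-1.02, 1.25], [-3.03, 1.67], [-3.05, -0], [-3.03, 3.03]. Speed limits (rad/s): [2.39, 2.39, 3.01, 3.14, 3.14, 3.14].

### API

Orientations are given as [roll, pitch, yaw] about the fixed x, y, z axes, in that order (R = Rz(yaw) Ry(pitch) Rx(roll)).
In Python, from rig import bot, viewer gives the robot as it stands.
- The arm moves only by the tool play_rows, never from a script. Its argument "plan" is a list of rows, each an object with "offset": the shift along the tool's x, y, z in m, a list of three; "delta_rot": the turn, a rotation vector about the tool's x, y, z in rad, a list of three; "claw": the finger opening in m, from 0 to 0.0854. A call has 1 to 8 rows; each row is the pose to reach, as a shift and turn from the pose commanded when the call began, along the tool's axes at that moment; what a row does not reach only later rows make up. A row lasts 1/10 s, in which the tool goes at most 50 mm and 8.59 degrees, less where a joint would pass 70% of its speed; a pose out of reach is approached as far as the arm can. A call with a gripper value outside its range is refused whole. The fingers move at their own pace and stop on an object; the grip force is fixed at half the most. Time passes only in rows, so rows that repeat a pose let the fingers close. It gives the time, the measured TCP pose, the force, the opening and the grip force at its end, in the units of the state.
- bot.read_state(): the state, without advancing time (a new reading comes with each control period).
- viewer.get_image(name): name is "side" or "top"; returns the picture (420x560x3 uint8, blue, green, red); there is no depth.
- viewer.get_calibration(name): a dict with "fx", "fy", "cx", "cy" (pixels), "R" (3x3) and "t" (3): a world point X has camera coordinates R X + t. Camera axes: x right, y down, z forward; pixel columns grow to the right and rows downward; lengths in m; the calibration is good to about 2 mm. A picture is of the moment at which its call begins. get_calibration takes no time and is no camera call.
- bot.finish_job(): hands the job in; it is judged then, once.
The state is a dict: "t": time; "qpos": joint angles; "joint_vel": joint speeds; "tau": joint torques, N m; "eef_pos": TCP position; "ee_rot": TCP orientation; "ft_force": force on the tool from outside, world axes, zero at the start; "torque": the same for the moment, N m; "grip_width": finger opening in m; "finger_force": force on a finger pad.
Only numpy, scipy, OpenCV 4.12 (cv2) and the standard library are available. Lean on these libraries where they do the work, as an engineer would, in place of code of your own. Each camera call takes 0.05 s, during which the arm holds its last target. There are 200 camera calls.

## Working session

There is one attempt and no reset: what is moved stays moved. The work goes in short steps, Python scripts to look and compute and a tool call to move; the robot and the scene stay as the last step left them, time stands still between calls to the robot, and variables do not carry over. Pictures are saved under pics/ and viewed, at most 10 in all, crops included, and the job is handed in when it is done.

Besides the shell and the picture viewer there is one more tool, called as name(argument=value, ...), one argument or row to a line, values as JSON. play_rows: Moves the arm, as the interface text tells. Its arguments: {"type":"object","properties":{"plan":{"type":"array","items":{"type":"object","properties":{"offset":{"type":"array","items":{"type":"number"}},"delta_rot":{"type":"array","items":{"type":"number"}},"claw":{"type":"number"}}}}},"required":["plan"]}

```bash
ls; mkdir -p pics; python3 - <<'E'
from rig import bot, viewer
import cv2
for n in("top","side"):
    im=viewer.get_image(n); cv2.imwrite(f"pics/{n}0.png",im)
    print(n,viewer.get_calibration(n))
s=bot.read_state(); print(s, bot.tcp_to_tips)
E
```

```text
pics
top {'fx': 479.6879692156976, 'fy': 479.6879692156976, 'cx': 279.3879013353687, 'cy': 215.8745861401349, 'R': array([[ 0.02928524, -0.999538  , -0.00813447],
       [-0.99199121, -0.0280619 , -0.12315018],
       [ 0.12286501,  0.01167581, -0.99235471]]), 't': array([-0.01173163,  0.54862734,  1.2771204 ])}
side {'fx': 384.91274640461734, 'fy': 384.91274640461734, 'cx': 278.013800455913, 'cy': 201.4237486872242, 'R': array([[ 0.97742101, -0.21129843, -0.00106892],
       [-0.15490419, -0.71309447, -0.68374043],
       [ 0.14371104,  0.66846784, -0.72972453]]), 't': array([-0.5269105 ,  0.11182627,  0.950195  ])}
{'t': 0.1, 'qpos': array([ 1.54706582e+00,  3.59330248e-01,  1.11503347e-02, -3.05176518e-04,
       -1.22407888e+00, -2.88132252e-01]), 'joint_vel': array([-0.00064798, -0.00257446,  0.00244078,  0.00232934, -0.001706  ,
       -0.00135158]), 'tau': array([-2.57901731e-03, -5.84766769e+01,  2.94109583e+01,  6.95464388e+00,
       -3.14480887e-03,  1.11344892e-05]), 'eef_pos': array([0.20698908, 0.6420523 , 0.2414482 ]), 'ee_rot': array([ 3.14010895e+00, -1.40541817e-04, -3.11966569e-01]), 'ft_force': array([-0.92931936, -0.13794491, -0.53160706]), 'torque': array([ 0.00374563,  0.0263179 , -0.07659471]), 'finger_force': 0.0, 'grip_width': 0.08543523333859233} 0.011
```

View pics/top0.png

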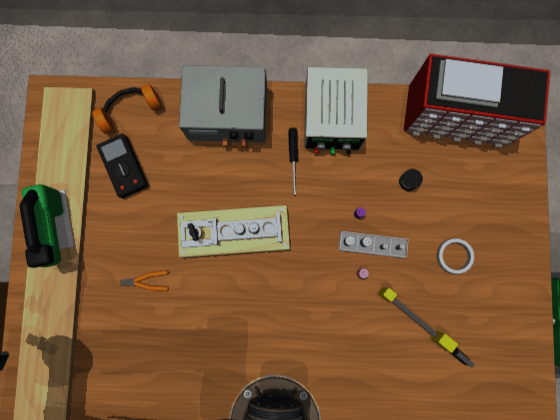

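View pics/side0.png

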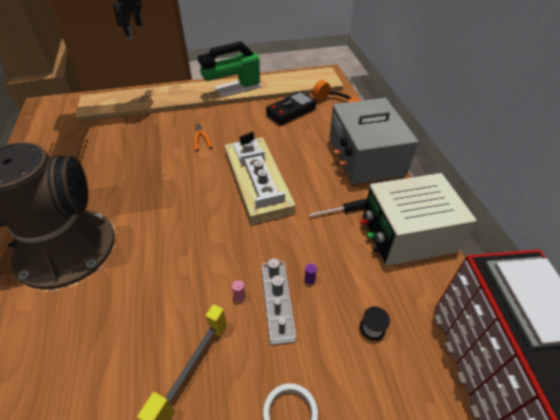

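```bash
python3 - <<'E'
import cv2,numpy as np
t=cv2.imread("pics/top0.png");s=cv2.imread("pics/side0.png")
a=cv2.resize(t[200:262,170:300],(800,380),interpolation=cv2.INTER_CUBIC)
b=cv2.resize(t[222:262,330:415],(425,200),interpolation=cv2.INTER_CUBIC)
c=np.zeros((600,800,3),np.uint8);c[:380]=cv2.resize(t[200:262,170:300],(800,382),interpolation=cv2.INTER_CUBIC)[:380]
c[390:590,:425]=b
cv2.imwrite("pics/c1.png",c)
d=np.zeros((600,800,3),np.uint8)
d[:600,:400]=cv2.resize(s[125:225,220:300],(480,600),interpolation=cv2.INTER_CUBIC)[:,:400]
d[:600,410:800]=cv2.resize(s[252:352,245:310],(390,600),interpolation=cv2.INTER_CUBIC)
cv2.imwrite("pics/c2.png",d)
E
```

```text
(no output)
```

View pics/c1.png

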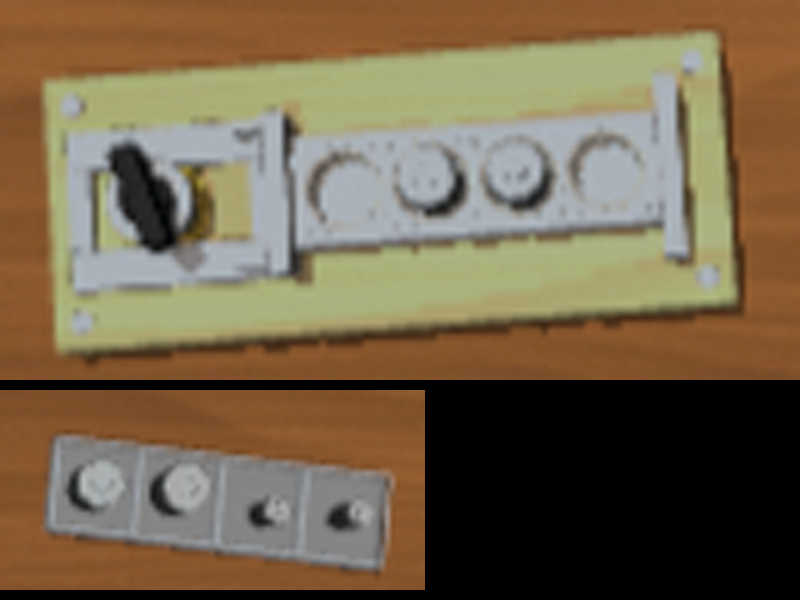

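View pics/c2.png

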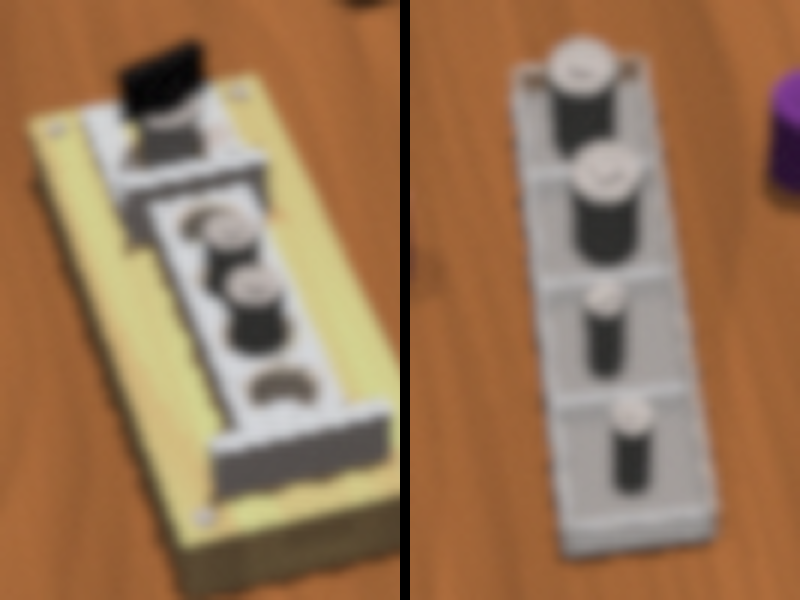

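```bash
cat > h.py <<'E'
import numpy as np
from rig import bot, viewer
from scipy.optimize import least_squares
C={n:viewer.get_calibration(n) for n in("top","side")}
def proj(n,X):
    c=C[n];p=np.atleast_2d(X)@c["R"].T+c["t"]
    return np.c_[c["fx"]*p[:,0]/p[:,2]+c["cx"],c["fy"]*p[:,1]/p[:,2]+c["cy"]]
def ray(n,uv,z):
    c=C[n];d=c["R"].T@np.array([(uv[0]-c["cx"])/c["fx"],(uv[1]-c["cy"])/c["fy"],1]);o=-c["R"].T@c["t"]
    return o+d*(z-o[2])/d[2]
def place(p,L):
    x,y,a=p;L=np.atleast_2d(L);c,s=np.cos(a),np.sin(a)
    return np.c_[x+c*L[:,0]-s*L[:,1],y+s*L[:,0]+c*L[:,1],L[:,2]]
E
python3 - <<'E'
from h import *
T=lambda x,y:((x+.5)/6.154+169.5,(y+.5)/6.154+199.5)
t2=lambda x,y:((x+.5)/5+329.5,(y-389.5)/5+221.5)
S=lambda x,y:((x+.5)/6+219.5,(y+.5)/6+124.5)
s2=lambda x,y:((x-409.5)/6+244.5,(y+.5)/6+251.5)
obs=[("top",T(45,80),(60,150,36)),("top",T(718,32),(60,-150,36)),("top",T(740,302),(-60,-150,36)),("top",T(58,352),(-60,150,36)),
("top",T(346,190),(0,17,60)),("top",T(607,171),(0,-97,60)),("top",T(429,174),(0,-21,90)),("top",T(516,172),(0,-59,90)),
("side",S(185,547),(-60,-150,36)),("side",S(30,118),(-60,150,36)),("side",S(258,75),(60,150,36)),("side",S(283,388),(0,-97,60)),
("side",S(253,285),(0,-59,90)),("side",S(230,228),(0,-21,90))]
def fit(obs,x0):
    f=lambda p:np.concatenate([proj(n,place(p,np.array(L)/1e3))[0]-uv for n,uv,L in obs])
    r=least_squares(f,x0,loss="soft_l1");print(r.x.round(4));print(r.fun.reshape(-1,2).round(1).tolist());return r.x
j=fit(obs,[.5,.1,0.05])
print("top only");fit(obs[:8],j)
print("pockets",place(j,[[0,-.097,.06],[0,.017,.06],[0,.1,.086]]).round(4).tolist())
tr=[("top",t2(53,437),(26,92.5,22)),("top",t2(392,473),(26,-92.5,22)),("top",t2(382,568),(-26,-92.5,22)),("top",t2(47,530),(-26,92.5,22))]
t=fit(tr,[.47,-.2,-.1])
for a,b in(((104,482),(583,67)),((187,488),(606,170)),((279,510),(604,297)),((361,513),(632,413))):
    print(ray("top",t2(*a),.053).round(4),ray("side",s2(*b),.053).round(4))
for z in(.097,):
    a=ray("top",T(125,155),z);b=ray("top",T(157,240),z);print("wing",a,b,(a+b)/2,np.arctan2(*(a-b)[:2])+j[2])
E
```

```text
[0.505  0.1284 0.1001]
[[0.4, -0.0], [0.4, -0.0], [0.0, -0.1], [0.2, -0.4], [0.2, -0.4], [0.3, -0.4], [-0.2, 0.1], [0.2, -0.6], [-0.7, -0.4], [-0.6, 0.1], [-0.6, -0.3], [-0.5, 0.0], [0.0, -0.8], [-0.1, -0.4]]
top only
[0.5044 0.1289 0.101 ]
[[0.2, 0.3], [0.2, 0.1], [-0.1, 0.1], [0.0, -0.1], [-0.0, -0.2], [0.1, -0.1], [-0.4, 0.3], [0.0, -0.4]]
pockets [[0.5147, 0.0319, 0.06], [0.5033, 0.1453, 0.06], [0.495, 0.2279, 0.086]]
[ 0.4801 -0.2546 -0.0809]
[[0.2, -0.1], [-0.2, 0.0], [0.3, -0.0], [-0.4, 0.1]]
[ 0.4868 -0.1878  0.053 ] [ 0.4875 -0.1907  0.053 ]
[ 0.4848 -0.2321  0.053 ] [ 0.4866 -0.2354  0.053 ]
[ 0.4745 -0.2812  0.053 ] [ 0.4754 -0.2841  0.053 ]
[ 0.4742 -0.3248  0.053 ] [ 0.4756 -0.3273  0.053 ]
wing [0.5110691  0.23509358 0.097     ] [0.47554175 0.21973637 0.097     ] [0.49330542 0.22741497 0.097     ] 1.262881165681559
```

```bash
cat >> h.py <<'E'
def to(x,y,z,yaw):
    s=bot.read_state();r,p,w=s["ee_rot"]
    from scipy.spatial.transform import Rotation as Ro
    R=Ro.from_euler("xyz",[r,p,w]);G=Ro.from_euler("xyz",[np.pi,0,yaw])
    d=np.array([x,y,z])-s["eef_pos"]
    print("t",s["t"],"pos",s["eef_pos"].round(4),"rpy",s["ee_rot"].round(4),"q",s["qpos"].round(3),"F",s["ft_force"].round(1),"w",round(s["grip_width"],4))
    print("offset",R.inv().apply(d).round(4),"rot",(R.inv()*G).as_rotvec().round(4))
E
python3 -c "
from h import *
to(.487,-.189,.16,-1.652)"
```

```text
t 0.1 pos [0.207  0.6421 0.2414] rpy [ 3.1401e+00 -1.0000e-04 -3.1200e-01] q [ 1.547  0.359  0.011 -0.    -1.224 -0.288] F [-0.9 -0.1 -0.5] w 0.0854
offset [0.5216 0.7049 0.0826] rot [ 1.20e-03 -1.10e-03  1.34e+00]
```

play_rows(
  plan=[
    {"offset": [0.521, 0.705, 0.08], "delta_rot": [0, 0, 1.34], "claw": 0.05},
    {"offset": [0.521, 0.705, 0.08], "delta_rot": [0, 0, 1.34], "claw": 0.05},
    {"offset": [0.521, 0.705, 0.08], "delta_rot": [0, 0, 1.34], "claw": 0.05},
    {"offset": [0.521, 0.705, 0.08], "delta_rot": [0, 0, 1.34], "claw": 0.05},
    {"offset": [0.521, 0.705, 0.08], "delta_rot": [0, 0, 1.34], "claw": 0.05},
    {"offset": [0.521, 0.705, 0.08], "delta_rot": [0, 0, 1.34], "claw": 0.05},
    {"offset": [0.521, 0.705, 0.08], "delta_rot": [0, 0, 1.34], "claw": 0.05},
    {"offset": [0.521, 0.705, 0.08], "delta_rot": [0, 0, 1.34], "claw": 0.05},
  ],
)

```text
t: 0.9
eef_pos: [0.3341, 0.2628, 0.2057]
ee_rot: [-3.142, 0.0, -1.517]
ft_force: [1.5, -0.4, -0.4]
grip_width: 0.0502
finger_force: 0.0
```

```bash
python3 -c "
from h import *
to(.487,-.189,.16,-1.652)"
```

```text
t 0.9 pos [0.3341 0.2628 0.2057] rpy [-3.1415e+00  1.0000e-04 -1.5173e+00] q [ 1.134 -0.037 -0.561 -0.    -1.047 -1.081] F [ 1.5 -0.4 -0.4] w 0.0502
offset [ 0.4593 -0.1285  0.0457] rot [-0.000e+00  1.000e-04  1.347e-01]
```

play_rows(
  plan=[
    {"offset": [0.459, -0.128, 0.046], "delta_rot": [0, 0, 0.135], "claw": 0.05},
    {"offset": [0.459, -0.128, 0.046], "delta_rot": [0, 0, 0.135], "claw": 0.05},
    {"offset": [0.459, -0.128, 0.046], "delta_rot": [0, 0, 0.135], "claw": 0.05},
    {"offset": [0.459, -0.128, 0.046], "delta_rot": [0, 0, 0.135], "claw": 0.05},
    {"offset": [0.459, -0.128, 0.046], "delta_rot": [0, 0, 0.135], "claw": 0.05},
    {"offset": [0.459, -0.128, 0.046], "delta_rot": [0, 0, 0.135], "claw": 0.05},
    {"offset": [0.459, -0.128, 0.046], "delta_rot": [0, 0, 0.135], "claw": 0.05},
    {"offset": [0.459, -0.128, 0.046], "delta_rot": [0, 0, 0.135], "claw": 0.05},
  ],
)

```text
t: 1.7
eef_pos: [0.4637, -0.1138, 0.1674]
ee_rot: [-3.141, 0.0, -1.647]
ft_force: [1.5, 0.8, -1.4]
grip_width: 0.0498
finger_force: 0.0
```

```bash
python3 -c "
from h import *
to(.487,-.189,.12,-1.652)"
```

```text
t 1.7 pos [ 0.4637 -0.1138  0.1674] rpy [-3.1412e+00  2.0000e-04 -1.6468e+00] q [ 0.173  0.098 -0.518 -0.    -0.954 -0.249] F [ 1.5  0.8 -1.4] w 0.0498
offset [ 0.0732 -0.0289  0.0474] rot [-0.0004  0.0002  0.0052]
```

play_rows(
  plan=[
    {"offset": [0.073, -0.029, 0.047], "delta_rot": [0, 0, 0.005], "claw": 0.05},
    {"offset": [0.073, -0.029, 0.047], "delta_rot": [0, 0, 0.005], "claw": 0.05},
    {"offset": [0.073, -0.029, 0.047], "delta_rot": [0, 0, 0.005], "claw": 0.05},
    {"offset": [0.073, -0.029, 0.047], "delta_rot": [0, 0, 0.005], "claw": 0.05},
  ],
)

```text
t: 2.1
eef_pos: [0.486, -0.1875, 0.1194]
ee_rot: [3.139, -0.0, -1.654]
ft_force: [0.1, 0.8, 0.3]
grip_width: 0.0497
finger_force: 0.0
```

```bash
python3 - <<'E'
from h import *
import cv2
to(.487,-.189,.038,-1.652)
s=viewer.get_image("side");t=viewer.get_image("top")
print(proj("side",[[.487,-.189,.109],[.487,-.189,.053]]))
d=np.zeros((600,800,3),np.uint8)
d[:,:400]=cv2.resize(s[200:320,230:310],(400,600),interpolation=cv2.INTER_CUBIC)
d[:400,400:]=cv2.resize(t[200:280,320:400],(400,400),interpolation=cv2.INTER_CUBIC)
cv2.imwrite("pics/d1.png",d)
E
```

```text
t 2.1 pos [ 0.486  -0.1875  0.1194] rpy [ 3.1388e+00 -2.0000e-04 -1.6542e+00] q [ 0.009  0.226 -0.487 -0.    -0.86  -0.092] F [0.1 0.8 0.3] w 0.0497
offset [ 0.0014 -0.0013  0.0814] rot [ 0.0028 -0.0002 -0.0022]
[[272.77280915 247.10223023]
 [273.05019554 262.15365206]]
```

View pics/d1.png

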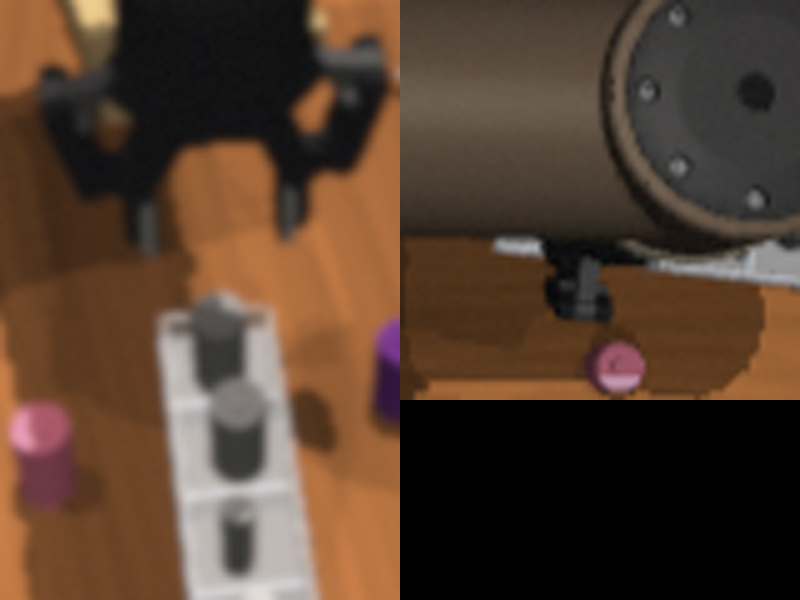

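play_rows(
  plan=[
    {"offset": [0.001, -0.001, 0.04], "delta_rot": [0.002, 0, -0.002], "claw": 0.05},
    {"offset": [0.001, -0.001, 0.07], "delta_rot": [0.002, 0, -0.002], "claw": 0.05},
    {"offset": [0.001, -0.001, 0.081], "delta_rot": [0.002, 0, -0.002], "claw": 0.05},
    {"offset": [0.001, -0.001, 0.081], "delta_rot": [0.002, 0, -0.002], "claw": 0.05},
    {"offset": [0.001, -0.001, 0.081], "delta_rot": [0.002, 0, -0.002], "claw": 0.02},
    {"offset": [0.001, -0.001, 0.081], "delta_rot": [0.002, 0, -0.002], "claw": 0.02},
    {"offset": [0.001, -0.001, 0.081], "delta_rot": [0.002, 0, -0.002], "claw": 0.02},
    {"offset": [0.001, -0.001, 0.081], "delta_rot": [0.002, 0, -0.002], "claw": 0.02},
  ],
)

```text
t: 3.0
eef_pos: [0.489, -0.1876, 0.0414]
ee_rot: [-3.137, 0.0, -1.649]
ft_force: [-1.2, 1.9, 6.1]
grip_width: 0.0243
finger_force: 58.7
```

```bash
python3 -c "
from h import *
s=bot.read_state();print(s['finger_force'],s['torque'])
to(.487,-.189,.16,-1.652)
to(.5033,.1453,.16,-1.47)"
```

```text
58.71471047401428 [0.83916776 0.54413085 0.01013242]
t 3.0 pos [ 0.489  -0.1876  0.0414] rpy [-3.1365e+00  1.0000e-04 -1.6493e+00] q [ 0.009  0.335 -0.566  0.001 -0.665 -0.088] F [-1.2  1.9  6.1] w 0.0243
offset [ 0.0015  0.0013 -0.1186] rot [-0.0051  0.0001  0.0027]
t 3.0 pos [ 0.489  -0.1876  0.0414] rpy [-3.1365e+00  1.0000e-04 -1.6493e+00] q [ 0.009  0.335 -0.566  0.001 -0.665 -0.088] F [-1.2  1.9  6.1] w 0.0243
offset [-0.3331  0.0112 -0.1187] rot [-0.0051 -0.0004 -0.1793]
```

play_rows(
  plan=[
    {"offset": [0.001, 0, -0.04], "delta_rot": [0, 0, 0], "claw": 0.02},
    {"offset": [0, 0, -0.08], "delta_rot": [-0.003, 0, 0], "claw": 0.02},
    {"offset": [-0.02, 0, -0.12], "delta_rot": [-0.003, 0, -0.05], "claw": 0.02},
    {"offset": [-0.07, 0, -0.129], "delta_rot": [-0.003, 0, -0.1], "claw": 0.02},
    {"offset": [-0.11, 0, -0.129], "delta_rot": [-0.003, 0, -0.18], "claw": 0.02},
    {"offset": [-0.15, 0.007, -0.129], "delta_rot": [-0.003, 0, -0.18], "claw": 0.02},
    {"offset": [-0.19, 0.007, -0.129], "delta_rot": [-0.003, 0, -0.18], "claw": 0.02},
    {"offset": [-0.22, 0.007, -0.129], "delta_rot": [-0.003, 0, -0.18], "claw": 0.02},
  ],
)

```text
t: 3.8
eef_pos: [0.498, 0.0343, 0.1699]
ee_rot: [-3.14, 0.001, -1.469]
ft_force: [1.2, 0.9, -0.5]
grip_width: 0.0242
finger_force: 59.1
```

```bash
python3 -c "
from h import *
to(.5145,.032,.16,-1.47)"
```

```text
t 3.8 pos [0.498  0.0343 0.1699] rpy [-3.1401e+00  9.0000e-04 -1.4689e+00] q [ 0.463  0.131 -0.472 -0.    -0.966 -0.361] F [ 1.2  0.9 -0.5] w 0.0242
offset [ 0.004  -0.0161  0.0099] rot [-0.0015  0.0009  0.0011]
```

play_rows(
  plan=[
    {"offset": [0.004, -0.016, 0.01], "delta_rot": [-0.002, 0.001, 0.001], "claw": 0.02},
    {"offset": [0.004, -0.016, 0.03], "delta_rot": [-0.002, 0.001, 0.001], "claw": 0.02},
    {"offset": [0.004, -0.016, 0.05], "delta_rot": [-0.002, 0.001, 0.001], "claw": 0.02},
    {"offset": [0.004, -0.016, 0.05], "delta_rot": [-0.002, 0.001, 0.001], "claw": 0.02},
  ],
)

```text
t: 4.2
eef_pos: [0.5127, 0.0294, 0.117]
ee_rot: [3.135, -0.002, -1.471]
ft_force: [0.7, -0.0, -0.1]
grip_width: 0.024
finger_force: 59.0
```

```bash
python3 - <<'E'
from h import *
import cv2
to(.5145,.032,.104,-1.47)
s=viewer.get_image("side");t=viewer.get_image("top")
p=bot.read_state()["eef_pos"]
print(proj("side",[p-[0,0,.0384],[.5145,.032,.06]]),proj("top",[p+[0,0,.012]]))
d=np.zeros((600,800,3),np.uint8)
d[:,:480]=cv2.resize(s[110:210,220:300],(480,600),interpolation=cv2.INTER_CUBIC)
d[:400,480:]=cv2.resize(t[190:270,230:294],(320,400),interpolation=cv2.INTER_CUBIC)
cv2.imwrite("pics/d2.png",d)
E
```

```text
t 4.2 pos [0.5127 0.0294 0.117 ] rpy [ 3.1354e+00 -1.5000e-03 -1.4712e+00] q [ 0.44   0.22  -0.503 -0.001 -0.855 -0.34 ] F [ 0.7 -0.  -0.1] w 0.024
offset [-0.0024 -0.0021  0.013 ] rot [ 0.0062 -0.0015 -0.0012]
[[266.10748784 184.0614764 ]
 [266.15870865 189.23731974]] [[268.51012311 224.31905806]]
```

View pics/d2.png

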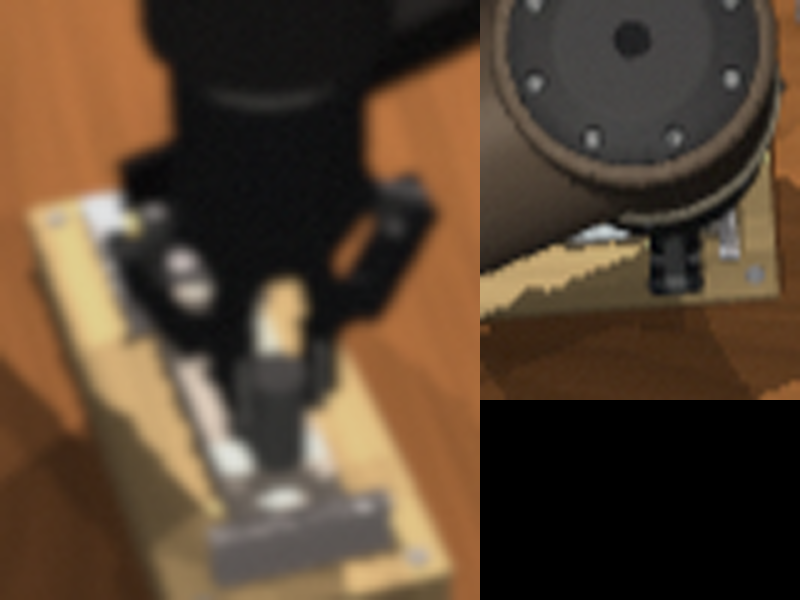

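play_rows(
  plan=[
    {"offset": [-0.0034, -0.002, 0.0], "delta_rot": [0.006, -0.001, -0.001], "claw": 0.02},
    {"offset": [-0.0034, -0.002, 0.0], "delta_rot": [0.006, -0.001, -0.001], "claw": 0.02},
    {"offset": [-0.0034, -0.002, 0.007], "delta_rot": [0.006, -0.001, -0.001], "claw": 0.02},
    {"offset": [-0.0034, -0.002, 0.013], "delta_rot": [0.006, -0.001, -0.001], "claw": 0.02},
    {"offset": [-0.0034, -0.002, 0.013], "delta_rot": [0.006, -0.001, -0.001], "claw": 0.02},
  ],
)

```text
t: 4.8
eef_pos: [0.5151, 0.0331, 0.1044]
ee_rot: [-3.14, -0.0, -1.47]
ft_force: [-0.6, 0.1, -1.2]
grip_width: 0.0238
finger_force: 59.0
```

```bash
python3 -c "
from h import *
to(.5145,.033,.085,-1.47)"
```

```text
t 4.8 pos [0.5151 0.0331 0.1044] rpy [-3.1404e+00 -5.0000e-04 -1.4701e+00] q [ 0.445  0.236 -0.518  0.001 -0.816 -0.346] F [-0.6  0.1 -1.2] w 0.0238
offset [0.     0.0006 0.0194] rot [-0.0012 -0.0005 -0.0001]
```

play_rows(
  plan=[
    {"offset": [0, 0, 0.005], "delta_rot": [0, 0, 0], "claw": 0.02},
    {"offset": [0, 0, 0.01], "delta_rot": [0, 0, 0], "claw": 0.02},
    {"offset": [0, 0, 0.01], "delta_rot": [0, 0, 0], "claw": 0.02},
  ],
)

```text
t: 5.1
eef_pos: [0.5153, 0.0332, 0.0946]
ee_rot: [-3.14, -0.0, -1.47]
ft_force: [0.4, 0.1, -0.6]
grip_width: 0.0242
finger_force: 59.0
```

No contact; go down further.

play_rows(
  plan=[
    {"offset": [0, 0, 0.005], "delta_rot": [0, 0, 0], "claw": 0.02},
    {"offset": [0, 0, 0.01], "delta_rot": [0, 0, 0], "claw": 0.02},
    {"offset": [0, 0, 0.01], "delta_rot": [0, 0, 0], "claw": 0.02},
  ],
)

```text
t: 5.4
eef_pos: [0.5154, 0.0332, 0.0847]
ee_rot: [-3.14, -0.0, -1.47]
ft_force: [-0.6, 0.4, -0.7]
grip_width: 0.0242
finger_force: 59.0
```

play_rows(
  plan=[
    {"offset": [0, 0, 0.004], "delta_rot": [0, 0, 0], "claw": 0.02},
    {"offset": [0, 0, 0.005], "delta_rot": [0, 0, 0], "claw": 0.02},
    {"offset": [0, 0, 0.005], "delta_rot": [0, 0, 0], "claw": 0.05},
    {"offset": [0, 0, 0.005], "delta_rot": [0, 0, 0], "claw": 0.05},
    {"offset": [0, 0, 0.005], "delta_rot": [0, 0, 0], "claw": 0.05},
    {"offset": [0, 0, -0.03], "delta_rot": [0, 0, 0], "claw": 0.05},
    {"offset": [0, 0, -0.08], "delta_rot": [0, 0, 0], "claw": 0.05},
    {"offset": [0.05, 0, -0.09], "delta_rot": [0, 0, 0.1], "claw": 0.05},
  ],
)

```text
t: 6.2
eef_pos: [0.5242, -0.0122, 0.1812]
ee_rot: [-3.129, 0.002, -1.564]
ft_force: [2.9, -0.5, -1.0]
grip_width: 0.05
finger_force: 0.0
```

```bash
python3 -c "
from h import *
to(.4855,-.234,.12,-1.652)"
```

```text
t 6.2 pos [ 0.5242 -0.0122  0.1812] rpy [-3.1292e+00  1.9000e-03 -1.5638e+00] q [ 0.353  0.155 -0.416  0.003 -0.988 -0.348] F [ 2.9 -0.5 -1. ] w 0.05
offset [0.2217 0.041  0.0603] rot [-0.0123  0.0024  0.0882]
```

play_rows(
  plan=[
    {"offset": [0.221, 0.041, 0.06], "delta_rot": [-0.012, 0, 0.088], "claw": 0.05},
    {"offset": [0.221, 0.041, 0.06], "delta_rot": [-0.012, 0, 0.088], "claw": 0.05},
    {"offset": [0.221, 0.041, 0.06], "delta_rot": [-0.012, 0, 0.088], "claw": 0.05},
    {"offset": [0.221, 0.041, 0.06], "delta_rot": [-0.012, 0, 0.088], "claw": 0.05},
    {"offset": [0.221, 0.041, 0.06], "delta_rot": [-0.012, 0, 0.088], "claw": 0.05},
    {"offset": [0.221, 0.041, 0.06], "delta_rot": [-0.012, 0, 0.088], "claw": 0.05},
    {"offset": [0.221, 0.041, 0.06], "delta_rot": [-0.012, 0, 0.088], "claw": 0.05},
  ],
)

```text
t: 6.9
eef_pos: [0.4796, -0.2372, 0.115]
ee_rot: [3.132, -0.0, -1.66]
ft_force: [0.3, 0.1, -0.0]
grip_width: 0.0501
finger_force: 0.0
```

```bash
python3 - <<'E'
from h import *
import cv2
to(.4865,-.233,.038,-1.652)
s=viewer.get_image("side")
d=cv2.resize(s[110:330,220:320],(273*1,600),interpolation=cv2.INTER_CUBIC)
cv2.imwrite("pics/d3.png",d)
E
```

```text
t 6.9 pos [ 0.4796 -0.2372  0.115 ] rpy [ 3.1321e+00 -1.0000e-04 -1.6599e+00] q [-0.093  0.256 -0.458  0.    -0.866  0.003] F [ 0.3  0.1 -0. ] w 0.0501
offset [-0.0048 -0.0072  0.0769] rot [ 0.0095 -0.0001 -0.0079]
```

View pics/d3.png

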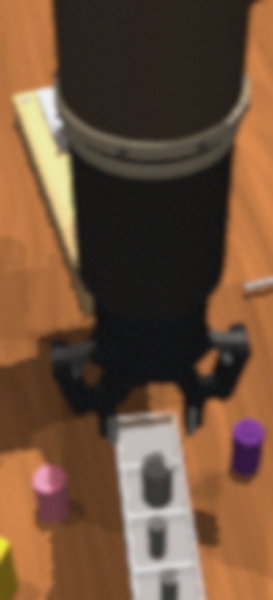

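play_rows(
  plan=[
    {"offset": [-0.0048, -0.0072, 0.02], "delta_rot": [0.009, 0, -0.008], "claw": 0.05},
    {"offset": [-0.0048, -0.0072, 0.02], "delta_rot": [0.009, 0, -0.008], "claw": 0.05},
    {"offset": [-0.0048, -0.0072, 0.02], "delta_rot": [0.009, 0, -0.008], "claw": 0.05},
    {"offset": [-0.0048, -0.0072, 0.02], "delta_rot": [0.009, 0, -0.008], "claw": 0.05},
  ],
)

```text
t: 7.35
eef_pos: [0.4879, -0.2318, 0.0959]
ee_rot: [-3.141, -0.0, -1.649]
ft_force: [0.5, -0.3, -0.2]
grip_width: 0.0498
finger_force: 0.0
```

```bash
python3 - <<'E'
from h import *
to(.4865,-.233,.038,-1.652)
E
```

```text
t 7.35 pos [ 0.4879 -0.2318  0.0959] rpy [-3.1408e+00 -2.0000e-04 -1.6485e+00] q [-0.08   0.282 -0.475  0.    -0.813  0.002] F [ 0.5 -0.3 -0.2] w 0.0498
offset [0.0013 0.0014 0.0579] rot [-0.0008 -0.0002  0.0035]
```

play_rows(
  plan=[
    {"offset": [0.001, 0.001, 0.035], "delta_rot": [0, 0, 0.003], "claw": 0.05},
    {"offset": [0.001, 0.001, 0.057], "delta_rot": [0, 0, 0.003], "claw": 0.05},
    {"offset": [0.001, 0.001, 0.057], "delta_rot": [0, 0, 0.003], "claw": 0.05},
    {"offset": [0.001, 0.001, 0.057], "delta_rot": [0, 0, 0.003], "claw": 0.02},
    {"offset": [0.001, 0.001, 0.057], "delta_rot": [0, 0, 0.003], "claw": 0.02},
    {"offset": [0.001, 0.001, 0.057], "delta_rot": [0, 0, 0.003], "claw": 0.02},
    {"offset": [0.001, 0.001, 0.057], "delta_rot": [0, 0, 0.003], "claw": 0.02},
  ],
)

```text
t: 8.05
eef_pos: [0.4874, -0.2334, 0.0397]
ee_rot: [-3.139, -0.0, -1.652]
ft_force: [-0.8, 1.3, 7.2]
grip_width: 0.024
finger_force: 59.1
```

```bash
python3 - <<'E'
from h import *
to(.4865,-.233,.17,-1.652)
to(.5033,.1453,.17,-1.47)
E
```

```text
t 8.05 pos [ 0.4874 -0.2334  0.0397] rpy [-3.1390e+00 -4.0000e-04 -1.6524e+00] q [-0.084  0.36  -0.529  0.001 -0.679  0.002] F [-0.8  1.3  7.2] w 0.024
offset [-0.0003  0.0005 -0.1303] rot [-0.0026 -0.0004 -0.0004]
t 8.05 pos [ 0.4874 -0.2334  0.0397] rpy [-3.1390e+00 -4.0000e-04 -1.6524e+00] q [-0.084  0.36  -0.529  0.001 -0.679  0.002] F [-0.8  1.3  7.2] w 0.024
offset [-0.3787  0.0146 -0.1305] rot [-0.0026 -0.0006 -0.1824]
```

play_rows(
  plan=[
    {"offset": [0, 0, -0.04], "delta_rot": [0, 0, 0], "claw": 0.02},
    {"offset": [0, 0, -0.08], "delta_rot": [-0.002, 0, 0], "claw": 0.02},
    {"offset": [-0.02, 0, -0.12], "delta_rot": [-0.002, 0, -0.05], "claw": 0.02},
    {"offset": [-0.07, 0.0, -0.13], "delta_rot": [-0.002, 0, -0.1], "claw": 0.02},
    {"offset": [-0.12, 0.005, -0.13], "delta_rot": [-0.002, 0, -0.182], "claw": 0.02},
    {"offset": [-0.17, 0.01, -0.13], "delta_rot": [-0.002, 0, -0.182], "claw": 0.02},
    {"offset": [-0.22, 0.014, -0.13], "delta_rot": [-0.002, 0, -0.182], "claw": 0.02},
    {"offset": [-0.27, 0.014, -0.13], "delta_rot": [-0.002, 0, -0.182], "claw": 0.02},
  ],
)

```text
t: 8.85
eef_pos: [0.4938, 0.0374, 0.1691]
ee_rot: [3.141, 0.001, -1.471]
ft_force: [1.8, 0.2, -0.1]
grip_width: 0.0244
finger_force: 59.0
```

play_rows(
  plan=[
    {"offset": [-0.05, 0, 0], "delta_rot": [0, 0, 0], "claw": 0.02},
    {"offset": [-0.09, 0, 0], "delta_rot": [0, 0, 0], "claw": 0.02},
    {"offset": [-0.108, 0, 0], "delta_rot": [0, 0, 0], "claw": 0.02},
    {"offset": [-0.108, 0, 0], "delta_rot": [0, 0, 0], "claw": 0.02},
    {"offset": [-0.108, 0, 0.02], "delta_rot": [0, 0, 0], "claw": 0.02},
    {"offset": [-0.108, 0, 0.03], "delta_rot": [0, 0, 0], "claw": 0.02},
    {"offset": [-0.108, 0, 0.03], "delta_rot": [0, 0, 0], "claw": 0.02},
  ],
)

```text
t: 9.55
eef_pos: [0.4826, 0.1417, 0.1369]
ee_rot: [3.137, -0.001, -1.472]
ft_force: [-0.3, -0.3, -1.1]
grip_width: 0.0243
finger_force: 59.0
```

```bash
python3 - <<'E'
from h import *
to(.5033,.1453,.11,-1.47)
E
```

```text
t 9.55 pos [0.4826 0.1417 0.1369] rpy [ 3.1371e+00 -1.1000e-03 -1.4717e+00] q [ 0.676  0.178 -0.502 -0.002 -0.895 -0.575] F [-0.3 -0.3 -1.1] w 0.0243
offset [-0.0016 -0.0211  0.0268] rot [ 0.0045 -0.0011 -0.0017]
```

play_rows(
  plan=[
    {"offset": [-0.002, -0.0214, 0], "delta_rot": [0.004, -0.001, -0.002], "claw": 0.02},
    {"offset": [-0.002, -0.0214, 0.015], "delta_rot": [0.004, -0.001, -0.002], "claw": 0.02},
    {"offset": [-0.002, -0.0214, 0.027], "delta_rot": [0.004, -0.001, -0.002], "claw": 0.02},
    {"offset": [-0.002, -0.0214, 0.027], "delta_rot": [0.004, -0.001, -0.002], "claw": 0.02},
    {"offset": [-0.002, -0.0214, 0.027], "delta_rot": [0.004, -0.001, -0.002], "claw": 0.02},
  ],
)

```text
t: 10.05
eef_pos: [0.5043, 0.1465, 0.1111]
ee_rot: [-3.14, 0.001, -1.469]
ft_force: [0.9, 0.4, 0.7]
grip_width: 0.0241
finger_force: 59.1
```

```bash
python3 - <<'E'
from h import *
import cv2
to(.5036,.1458,.11,-1.47)
s=viewer.get_image("side")
d=cv2.resize(s[110:230,200:320],(600,600),interpolation=cv2.INTER_CUBIC)
cv2.imwrite("pics/d4.png",d)
E
```

```text
t 10.05 pos [0.5043 0.1465 0.1111] rpy [-3.1402e+00  6.0000e-04 -1.4689e+00] q [ 0.657  0.241 -0.491  0.    -0.838 -0.555] F [0.9 0.4 0.7] w 0.0241
offset [0.0007 0.0008 0.0011] rot [-0.0014  0.0006  0.0011]
```

View pics/d4.png

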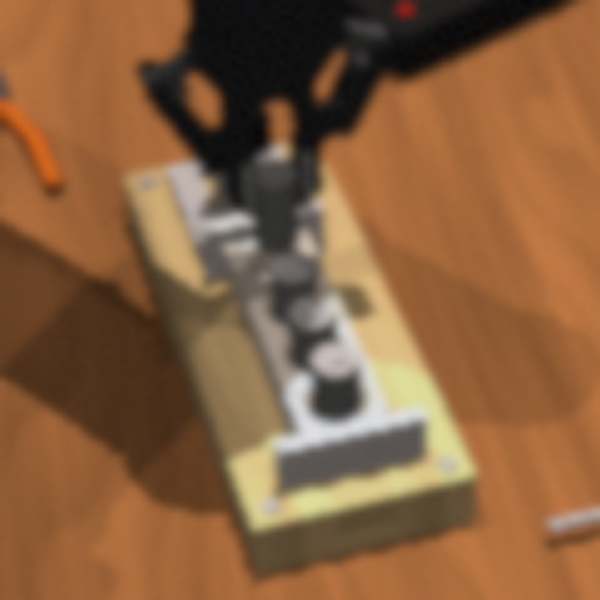

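play_rows(
  plan=[
    {"offset": [0.0005, 0.0005, 0.008], "delta_rot": [0, 0, 0], "claw": 0.02},
    {"offset": [0.0005, 0.0005, 0.014], "delta_rot": [0, 0, 0], "claw": 0.02},
    {"offset": [0.0005, 0.0005, 0.018], "delta_rot": [0, 0, 0], "claw": 0.02},
    {"offset": [0.0005, 0.0005, 0.018], "delta_rot": [0, 0, 0], "claw": 0.02},
  ],
)

```text
t: 10.5
eef_pos: [0.5037, 0.1462, 0.0923]
ee_rot: [-3.141, 0.001, -1.469]
ft_force: [-1.4, -0.2, -0.7]
grip_width: 0.0244
finger_force: 59.1
```

play_rows(
  plan=[
    {"offset": [0, 0, 0.005], "delta_rot": [0, 0, 0], "claw": 0.02},
    {"offset": [0, 0, 0.01], "delta_rot": [0, 0, 0], "claw": 0.02},
    {"offset": [0, 0, 0.01], "delta_rot": [0, 0, 0], "claw": 0.02},
  ],
)

```text
t: 10.8
eef_pos: [0.5037, 0.1462, 0.0822]
ee_rot: [-3.141, 0.001, -1.469]
ft_force: [0.9, -0.3, -0.2]
grip_width: 0.024
finger_force: 59.1
```

play_rows(
  plan=[
    {"offset": [0, 0, 0.004], "delta_rot": [0, 0, 0], "claw": 0.02},
    {"offset": [0, 0, 0.004], "delta_rot": [0, 0, 0], "claw": 0.02},
    {"offset": [0, 0, 0.004], "delta_rot": [0, 0, 0], "claw": 0.05},
    {"offset": [0, 0, 0.004], "delta_rot": [0, 0, 0], "claw": 0.05},
    {"offset": [0, 0, 0.004], "delta_rot": [0, 0, 0], "claw": 0.05},
    {"offset": [0, 0, -0.03], "delta_rot": [0, 0, 0], "claw": 0.05},
    {"offset": [0, 0, -0.08], "delta_rot": [0, 0, 0], "claw": 0.05},
    {"offset": [0, 0, -0.1], "delta_rot": [0, 0, -0.15], "claw": 0.05},
  ],
)

```text
t: 11.6
eef_pos: [0.5057, 0.1471, 0.1875]
ee_rot: [-3.134, 0.002, -1.317]
ft_force: [0.9, 0.2, 0.9]
grip_width: 0.0503
finger_force: 0.0
```

```bash
python3 - <<'E'
from h import *
to(.495,.228,.17,.41)
E
```

```text
t 11.6 pos [0.5057 0.1471 0.1875] rpy [-3.1340e+00  1.8000e-03 -1.3173e+00] q [ 0.657  0.155 -0.398  0.002 -1.01  -0.404] F [0.9 0.2 0.9] w 0.0503
offset [-0.081  -0.0098  0.0177] rot [-0.0072 -0.0052 -1.7273]
```

play_rows(
  plan=[
    {"offset": [-0.081, -0.01, 0.01], "delta_rot": [-0.007, -0.005, -1.727], "claw": 0.05},
    {"offset": [-0.081, -0.01, 0.01], "delta_rot": [-0.007, -0.005, -1.727], "claw": 0.05},
    {"offset": [-0.081, -0.01, 0.01], "delta_rot": [-0.007, -0.005, -1.727], "claw": 0.05},
    {"offset": [-0.081, -0.01, 0.01], "delta_rot": [-0.007, -0.005, -1.727], "claw": 0.05},
    {"offset": [-0.081, -0.01, 0.01], "delta_rot": [-0.007, -0.005, -1.727], "claw": 0.05},
    {"offset": [-0.081, -0.01, 0.01], "delta_rot": [-0.007, -0.005, -1.727], "claw": 0.05},
    {"offset": [-0.081, -0.01, 0.01], "delta_rot": [-0.007, -0.005, -1.727], "claw": 0.05},
    {"offset": [-0.081, -0.01, 0.01], "delta_rot": [-0.007, -0.005, -1.727], "claw": 0.05},
  ],
)

```text
t: 12.4
eef_pos: [0.4934, 0.2273, 0.1733]
ee_rot: [3.141, 0.003, -0.113]
ft_force: [-1.0, -0.1, 0.3]
grip_width: 0.0498
finger_force: 0.0
```

```bash
python3 - <<'E'
from h import *
to(.4945,.228,.15,.41)
E
```

```text
t 12.4 pos [0.4934 0.2273 0.1733] rpy [ 3.1415  0.0035 -0.1126] q [ 0.791  0.202 -0.373 -0.003 -0.998  0.669] F [-1.  -0.1  0.3] w 0.0498
offset [ 0.0011 -0.0008  0.0233] rot [-0.0008  0.0034 -0.5226]
```

play_rows(
  plan=[
    {"offset": [0.001, -0.001, 0.02], "delta_rot": [-0.001, 0.003, -0.522], "claw": 0.05},
    {"offset": [0.001, -0.001, 0.038], "delta_rot": [-0.001, 0.003, -0.522], "claw": 0.05},
    {"offset": [0.001, -0.001, 0.038], "delta_rot": [-0.001, 0.003, -0.522], "claw": 0.05},
    {"offset": [0.001, -0.001, 0.038], "delta_rot": [-0.001, 0.003, -0.522], "claw": 0.05},
    {"offset": [0.001, -0.001, 0.038], "delta_rot": [-0.001, 0.003, -0.522], "claw": 0.05},
  ],
)

```text
t: 12.9
eef_pos: [0.4944, 0.2282, 0.1351]
ee_rot: [3.141, 0.001, 0.404]
ft_force: [0.7, 0.3, -0.2]
grip_width: 0.0499
finger_force: 0.0
```

```bash
python3 - <<'E'
from h import *
import cv2
to(.4945,.228,.088,.41)
s=viewer.get_image("side");t=viewer.get_image("top")
d=np.zeros((600,800,3),np.uint8)
d[:,:480]=cv2.resize(s[110:210,200:280],(480,600),interpolation=cv2.INTER_CUBIC)
d[:384,480:]=cv2.resize(t[190:270,230:294],(320,400),interpolation=cv2.INTER_CUBIC)[:384]
cv2.imwrite("pics/d5.png",d)
E
```

```text
t 12.9 pos [0.4944 0.2282 0.1351] rpy [3.1413e+00 8.0000e-04 4.0420e-01] q [ 0.792  0.243 -0.42   0.    -0.908  1.183] F [ 0.7  0.3 -0.2] w 0.0499
offset [0.     0.0002 0.0471] rot [ 0.0003  0.0008 -0.0058]
```

View pics/d5.png

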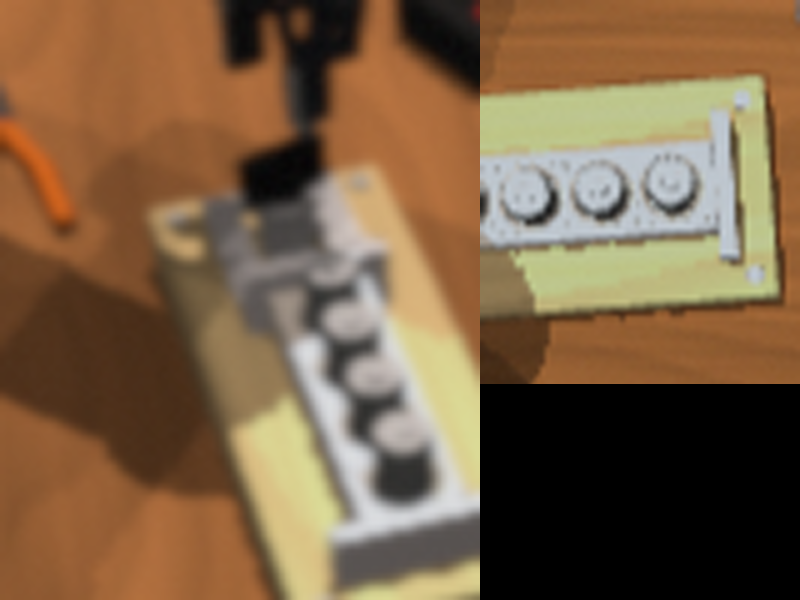

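play_rows(
  plan=[
    {"offset": [0, 0, 0.02], "delta_rot": [0, 0, -0.004], "claw": 0.035},
    {"offset": [0, 0, 0.04], "delta_rot": [0, 0, -0.004], "claw": 0.035},
    {"offset": [0, 0, 0.047], "delta_rot": [0, 0, -0.004], "claw": 0.035},
    {"offset": [0, 0, 0.047], "delta_rot": [0, 0, -0.004], "claw": 0.015},
    {"offset": [0, 0, 0.047], "delta_rot": [0, 0, -0.004], "claw": 0.015},
    {"offset": [0, 0, 0.047], "delta_rot": [0, 0, -0.004], "claw": 0.015},
    {"offset": [0, 0, 0.047], "delta_rot": [0, 0, -0.004], "claw": 0.015},
  ],
)

```text
t: 13.7
eef_pos: [0.4948, 0.2285, 0.089]
ee_rot: [-3.141, -0.001, 0.407]
ft_force: [-1.0, 0.2, 0.3]
grip_width: 0.015
finger_force: 0.0
```

```bash
python3 - <<'E'
from h import *
to(.4945,.228,.088,.41)
s=bot.read_state();print(s['torque'],s['finger_force'])
E
```

```text
t 13.7 pos [0.4948 0.2285 0.089 ] rpy [-3.1413e+00 -7.0000e-04  4.0710e-01] q [ 0.792  0.298 -0.471  0.    -0.801  1.186] F [-1.   0.2  0.3] w 0.015
offset [-0.0005  0.0004  0.001 ] rot [-0.0003 -0.0007 -0.0029]
[ 0.01591957 -0.01457461  0.01847057] 0.0
```

play_rows(
  plan=[
    {"offset": [0, 0, 0.0], "delta_rot": [0, 0, -0.1], "claw": 0.015},
    {"offset": [0, 0, 0.0], "delta_rot": [0, 0, -0.2], "claw": 0.015},
    {"offset": [0, 0, 0.0], "delta_rot": [0, 0, -0.3], "claw": 0.015},
    {"offset": [0, 0, 0.0], "delta_rot": [0, 0, -0.4], "claw": 0.015},
    {"offset": [0, 0, 0.0], "delta_rot": [0, 0, -0.5], "claw": 0.015},
    {"offset": [0, 0, 0.0], "delta_rot": [0, 0, -0.6], "claw": 0.015},
    {"offset": [0, 0, 0.0], "delta_rot": [0, 0, -0.7], "claw": 0.015},
    {"offset": [0, 0, 0.0], "delta_rot": [0, 0, -0.8], "claw": 0.015},
  ],
)

```text
t: 14.5
eef_pos: [0.4946, 0.2283, 0.0892]
ee_rot: [3.141, -0.0, 1.211]
ft_force: [-2.8, -0.8, 7.4]
grip_width: 0.0151
finger_force: 5.3
```

```bash
python3 - <<'E'
from h import *
import cv2
to(.4948,.2285,.089,1.67)
s=bot.read_state();print(s['torque'],s['finger_force'])
cv2.imwrite("pics/e1.png",viewer.get_image("side"))
print(proj("side",[[.495,.228,.067],[.495,.228,.080],[.495,.228,.093]]))
E
```

```text
t 14.5 pos [0.4946 0.2283 0.0892] rpy [ 3.1413e+00 -4.0000e-04  1.2112e+00] q [ 0.792  0.298 -0.471  0.    -0.801  1.99 ] F [-2.8 -0.8  7.4] w 0.0151
offset [0.0002 0.0001 0.0002] rot [ 4.000e-04 -3.000e-04 -4.588e-01]
[-0.19891891  1.01675792 -0.17524102] 5.257681512739509
[[246.75996334 142.14021036]
 [246.48934717 138.56852312]
 [246.21408821 134.93555876]]
```

play_rows(
  plan=[
    {"offset": [0, 0, -0.002], "delta_rot": [0, 0, 0], "claw": 0.015},
    {"offset": [0, 0, -0.003], "delta_rot": [0, 0, 0], "claw": 0.015},
  ],
)

```text
t: 14.75
eef_pos: [0.4946, 0.2283, 0.0916]
ee_rot: [3.142, -0.0, 1.205]
ft_force: [0.2, 0.8, 0.4]
grip_width: 0.015
finger_force: 0.0
```

```bash
python3 - <<'E'
from h import *
to(.4948,.2285,.089,1.67)
s=bot.read_state();print(s['torque'],s['finger_force'])
E
```

```text
t 14.75 pos [0.4946 0.2283 0.0916] rpy [ 3.1416 -0.      1.2053] q [ 0.792  0.295 -0.468  0.    -0.807  1.984] F [0.2 0.8 0.4] w 0.015
offset [0.0003 0.0001 0.0026] rot [ 0.     -0.     -0.4647]
[ 0.01004477 -0.00637137 -0.00189694] 0.0
```

play_rows(
  plan=[
    {"offset": [0, 0, -0.0002], "delta_rot": [0, 0, -0.08], "claw": 0.015},
    {"offset": [0, 0, -0.0003], "delta_rot": [0, 0, -0.16], "claw": 0.015},
    {"offset": [0, 0, -0.0005], "delta_rot": [0, 0, -0.24], "claw": 0.015},
    {"offset": [0, 0, -0.0006], "delta_rot": [0, 0, -0.3], "claw": 0.015},
  ],
)

```text
t: 15.15
eef_pos: [0.4945, 0.2284, 0.092]
ee_rot: [-3.141, 0.0, 1.509]
ft_force: [-1.9, 1.1, 1.8]
grip_width: 0.0153
finger_force: 1.7
```

```bash
python3 - <<'E'
from h import *
import cv2
to(.4948,.2285,.089,1.67)
s=bot.read_state();print(s['torque'],s['finger_force'])
cv2.imwrite("pics/e2.png",viewer.get_image("side"))
E
```

```text
t 15.15 pos [0.4945 0.2284 0.092 ] rpy [-3.1413  0.      1.5087] q [ 0.792  0.294 -0.468 -0.    -0.809  2.287] F [-1.9  1.1  1.8] w 0.0153
offset [0.0001 0.0003 0.003 ] rot [-0.0002  0.     -0.1613]
[ 0.29622606  0.4615565  -0.0616362 ] 1.7482469393871725
```

play_rows(
  plan=[
    {"offset": [0, 0, 0], "delta_rot": [0, 0, -0.08], "claw": 0.015},
    {"offset": [0, 0, 0], "delta_rot": [0, 0, -0.16], "claw": 0.015},
    {"offset": [0, 0, 0], "delta_rot": [0, 0, -0.24], "claw": 0.015},
    {"offset": [0, 0, 0], "delta_rot": [0, 0, -0.24], "claw": 0.015},
  ],
)

```text
t: 15.6
eef_pos: [0.4943, 0.2282, 0.0919]
ee_rot: [-3.141, 0.0, 1.746]
ft_force: [-0.3, -0.6, -0.7]
grip_width: 0.0152
finger_force: 0.2
```

```bash
python3 - <<'E'
from h import *
import cv2
to(.4948,.2285,.089,1.67)
s=bot.read_state();print(s['torque'],s['finger_force'])
im=viewer.get_image("side")
cv2.imwrite("pics/e3.png",im)
for n in("e1","e2","e3"): print(n,cv2.imread(f"pics/{n}.png")[126:152:1,246].mean(1).round().astype(int))
E
```

```text
t 15.6 pos [0.4943 0.2282 0.0919] rpy [-3.1411e+00  2.0000e-04  1.7463e+00] q [ 0.792  0.295 -0.468 -0.    -0.809  2.525] F [-0.3 -0.6 -0.7] w 0.0152
offset [0.0002 0.0005 0.0029] rot [-0.0005  0.0002  0.0763]
[0.01916451 0.1169767  0.01085461] 0.18279602023540065
e1 [111 109 106 100  87  72  53  32  18  10  10   9   7   7   8   7  10  13
  28  43  56  65  69  70  70  76]
e2 [114 112 105  86  55  32  22  19  14  14  11  10  12  12  13  11  12  14
  21  35  52  65  70  71  70  75]
e3 [106 103  96  75  45  23  15  15  16  16  18  18  18  21  19  18  20  35
  49  58  66  68  70  71  70  77]
```

play_rows(
  plan=[
    {"offset": [0, 0, 0], "delta_rot": [0, 0, -0.08], "claw": 0.015},
    {"offset": [0, 0, 0], "delta_rot": [0, 0, -0.16], "claw": 0.015},
    {"offset": [0, 0, 0], "delta_rot": [0, 0, -0.2], "claw": 0.015},
    {"offset": [0, 0, 0], "delta_rot": [0, 0, -0.2], "claw": 0.015},
  ],
)

```text
t: 16.05
eef_pos: [0.4944, 0.2281, 0.0916]
ee_rot: [-3.141, 0.0, 1.945]
ft_force: [0.0, -1.0, 0.8]
grip_width: 0.0155
finger_force: 0.0
```

```bash
python3 - <<'E'
from h import *
import cv2
to(.4948,.2285,.089,2.1)
s=bot.read_state();print(s['torque'],s['finger_force'])
im=viewer.get_image("side")
cv2.imwrite("pics/e4.png",im)
d=np.zeros((600,800,3),np.uint8)
for i,n in enumerate(("e1","e2","e3","e4")):
    m=cv2.imread(f"pics/{n}.png");print(n,m[126:152,246].mean(1).round().astype(int))
    d[300*(i//2):300*(i//2)+300,400*(i%2):400*(i%2)+400]=cv2.resize(m[115:160,216:276],(400,300),interpolation=cv2.INTER_CUBIC)
cv2.imwrite("pics/E.png",d)
E
```

```text
t 16.05 pos [0.4944 0.2281 0.0916] rpy [-3.1408e+00  4.0000e-04  1.9446e+00] q [ 0.792  0.295 -0.468  0.    -0.808  2.723] F [ 0.  -1.   0.8] w 0.0155
offset [0.0003 0.0005 0.0026] rot [-0.0009  0.0003 -0.1554]
[-0.05470927  0.02294226  0.01382117] 0.0475042185462371
e1 [111 109 106 100  87  72  53  32  18  10  10   9   7   7   8   7  10  13
  28  43  56  65  69  70  70  76]
e2 [114 112 105  86  55  32  22  19  14  14  11  10  12  12  13  11  12  14
  21  35  52  65  70  71  70  75]
e3 [106 103  96  75  45  23  15  15  16  16  18  18  18  21  19  18  20  35
  49  58  66  68  70  71  70  77]
e4 [79 77 76 69 53 37 30 28 31 33 33 32 34 36 37 30 26 42 59 67 67 69 70 71
 71 75]
```

View pics/E.png

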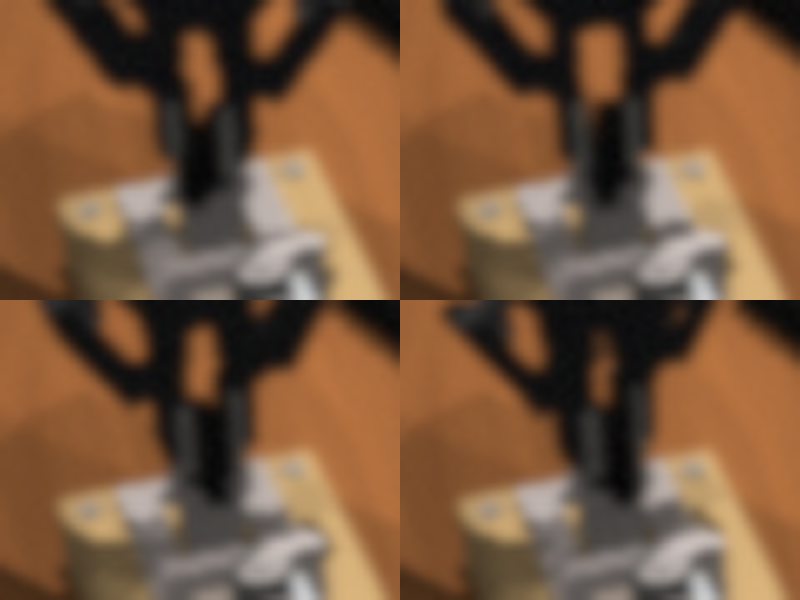

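```bash
python3 - <<'E'
from h import *
import cv2
for n,yaw in(("e1",1.15),("e2",1.45),("e3",1.68),("e4",1.88)):
    m=cv2.imread(f"pics/{n}.png").mean(2)
    c=np.array([.4947,.2283]);u=np.array([np.cos(yaw),np.sin(yaw)])
    for z in(.0865,.080):
        P=[[*(c-.023*u),z-.013],[*(c-.023*u),z+.013],[*(c+.023*u),z+.013]];print(n,z,proj("side",P).round(1).tolist())
    x=int(round(proj("side",[[*(c-.023*u),.07]])[0,0]))
    for xx in (x-1,x,x+1): print(xx,m[124:152,xx].round().astype(int))
E
```

```text
e1 0.0865 [[244.4, 145.2], [243.8, 137.9], [248.0, 128.3]]
e1 0.08 [[244.6, 147.0], [244.0, 139.7], [248.2, 130.2]]
243 [68 66 56 43 36 33 35 37 36 33 33 35 34 33 29 29 30 32 33 34 41 59 80 89
 84 74 74 81]
244 [94 93 85 72 62 58 56 51 41 31 22 20 18 18 15 13 12 11 14 14 21 38 57 68
 72 70 70 75]
245 [109 109 104  96  90  85  80  70  54  36  17  12  11  12  10   9   9   6
   8  10  15  33  52  63  68  70  70  74]
e2 0.0865 [[246.8, 145.3], [246.2, 138.0], [245.7, 128.2]]
e2 0.08 [[246.9, 147.1], [246.4, 139.8], [245.8, 130.1]]
246 [114 113 114 112 105  86  55  32  22  19  14  14  11  10  12  12  13  11
  12  14  21  35  52  65  70  71  70  75]
247 [108 108 107 106  99  80  48  21  15  10  14   9   8   9   9   9   7   9
   9  16  22  36  54  66  70  70  71  78]
248 [93 90 88 86 83 67 42 25 16 16 14 14 10 12  8 13 10 12 20 30 38 48 58 67
 70 72 71 80]
e3 0.0865 [[248.6, 145.0], [248.1, 137.7], [243.9, 128.5]]
e3 0.08 [[248.7, 146.8], [248.2, 139.6], [244.0, 130.3]]
248 [74 67 58 55 53 49 39 22 14  9 11 10  9 10  9 11 10 12 13 12 23 41 60 68
 70 71 71 81]
249 [42 36 29 26 32 34 32 25 21 18 18 19 16 16 16 15 14 20 26 25 29 44 62 69
 70 70 73 85]
250 [21 17 16 20 30 39 41 38 37 32 34 34 33 31 32 32 34 40 43 46 47 56 66 71
 71 71 75 91]
e4 0.0865 [[250.1, 144.6], [249.6, 137.3], [242.4, 128.9]]
e4 0.08 [[250.2, 146.4], [249.7, 139.2], [242.5, 130.7]]
249 [23 21 19 16 20 21 20 16 13 12 13 15 12 10 10 10 10 11  7 12 22 42 59 69
 71 71 74 85]
250 [16 15 14 22 29 31 30 27 27 26 26 27 25 24 22 22 21 20 19 23 33 49 63 69
 72 72 76 91]
251 [15 15 16 26 38 42 43 42 42 41 42 44 46 46 48 49 47 43 43 50 63 73 73 70
 71 71 76 94]
```

play_rows(
  plan=[
    {"offset": [0, 0, 0], "delta_rot": [0, 0, -0.08], "claw": 0.015},
    {"offset": [0, 0, 0], "delta_rot": [0, 0, -0.15], "claw": 0.015},
    {"offset": [0, 0, 0], "delta_rot": [0, 0, -0.19], "claw": 0.015},
    {"offset": [0, 0, 0], "delta_rot": [0, 0, -0.19], "claw": 0.015},
    {"offset": [0, 0, 0], "delta_rot": [0, 0, -0.17], "claw": 0.018},
    {"offset": [0, 0, 0], "delta_rot": [0, 0, -0.17], "claw": 0.02},
    {"offset": [0, 0, 0], "delta_rot": [0, 0, -0.17], "claw": 0.02},
  ],
)

```text
t: 16.8
eef_pos: [0.4945, 0.2282, 0.0917]
ee_rot: [-3.141, 0.0, 2.116]
ft_force: [0.2, 0.6, 0.1]
grip_width: 0.0199
finger_force: 0.0
```

```bash
cat >> h.py <<'E'
def wing(n,yaws):
    import cv2
    im=viewer.get_image("side");cv2.imwrite(f"pics/{n}.png",im);m=im.mean(2)
    c=np.array([.4947,.2283])
    for yaw in yaws:
        u=np.array([np.cos(yaw),np.sin(yaw)])
        print(yaw,[proj("side",[[*(c-.023*u),z-.013]])[0].round(1).tolist() for z in(.0865,.08,.074,.068)])
    x=int(round(proj("side",[[*(c-.023*u),.07]])[0,0]))
    for xx in (x-2,x-1,x,x+1): print(xx,m[136:154,xx].round().astype(int))
E
python3 - <<'E'
from h import *
to(.4948,.2285,.089,2.1)
s=bot.read_state();print(s['torque'],s['finger_force'])
wing("e5",[2.0,2.1])
E
```

```text
t 16.8 pos [0.4945 0.2282 0.0917] rpy [-3.1409e+00  2.0000e-04  2.1160e+00] q [ 0.792  0.295 -0.468 -0.    -0.808  2.895] F [0.2 0.6 0.1] w 0.0199
offset [0.0001 0.0005 0.0027] rot [-0.0007  0.0002  0.016 ]
[-0.0191489   0.01017111 -0.01456468] 0.0
2.0 [[250.9, 144.3], [251.1, 146.1], [251.2, 147.7], [251.3, 149.3]]
2.1 [[251.6, 144.0], [251.7, 145.7], [251.8, 147.4], [251.9, 149.0]]
250 [ 12  11  17  15  15  12   9  10  13  23  42  61  69  70  75  91 114 125]
251 [ 27  34  42  45  43  34  28  25  22  28  47  62  70  70  75  93 115 122]
252 [ 53  61  78  89  89  79  67  60  49  49  60  69  69  69  72  91 113 123]
253 [ 78  88 110 130 135 127 115 102  81  71  74  76  74  72  75  92 117 135]
```

play_rows(
  plan=[
    {"offset": [0, 0, 0.003], "delta_rot": [0, 0, 0], "claw": 0.015},
    {"offset": [0, 0, 0.005], "delta_rot": [0, 0, 0], "claw": 0.015},
    {"offset": [0, 0, 0.005], "delta_rot": [0, 0, 0.1], "claw": 0.015},
    {"offset": [0, 0, 0.005], "delta_rot": [0, 0, 0.2], "claw": 0.015},
    {"offset": [0, 0, 0.005], "delta_rot": [0, 0, 0.3], "claw": 0.015},
    {"offset": [0, 0, 0.0053], "delta_rot": [0, 0, 0.4], "claw": 0.015},
    {"offset": [0, 0, 0.0055], "delta_rot": [0, 0, 0.5], "claw": 0.015},
    {"offset": [0, 0, 0.0057], "delta_rot": [0, 0, 0.6], "claw": 0.015},
  ],
)

```text
t: 17.65
eef_pos: [0.4943, 0.228, 0.0858]
ee_rot: [-3.141, 0.001, 1.513]
ft_force: [-0.1, 0.3, 0.5]
grip_width: 0.0148
finger_force: 0.7
```

```bash

python3 - <<'E'
from h import *
to(.4946,.2283,.086,1.5)
s=bot.read_state();print(s['torque'],s['finger_force'])
wing("e6",[1.5,1.6])
E
```

```text
t 17.65 pos [0.4943 0.228  0.0858] rpy [-3.1408e+00  8.0000e-04  1.5130e+00] q [ 0.792  0.303 -0.474 -0.    -0.795  2.292] F [-0.1  0.3  0.5] w 0.0148
offset [ 0.0003  0.0003 -0.0002] rot [-0.0008  0.0008  0.013 ]
[-0.09289589  0.10273679 -0.00608799] 0.6928165888530202
1.5 [[247.2, 145.2], [247.3, 147.0], [247.5, 148.7], [247.6, 150.3]]
1.6 [[248.0, 145.1], [248.1, 146.9], [248.2, 148.6], [248.4, 150.2]]
246 [  9  10   8  10  12  12  10  13  27  42  53  60  65  68  69  76  96 122]
247 [ 13  10   8  10   9   9   7   9  15  26  39  52  63  68  71  78 101 128]
248 [ 21  16  13  11  12  12   7   7  12  16  30  48  62  68  73  80 104 128]
249 [ 33  28  27  26  23  21  17  17  18  21  31  49  63  69  73  86 108 128]
```

play_rows(
  plan=[
    {"offset": [0, 0, 0.0003], "delta_rot": [0, 0, 0.14], "claw": 0.015},
    {"offset": [0, 0, 0.0005], "delta_rot": [0, 0, 0.28], "claw": 0.015},
    {"offset": [0, 0, 0.0008], "delta_rot": [0, 0, 0.42], "claw": 0.015},
    {"offset": [0, 0, 0.001], "delta_rot": [0, 0, 0.56], "claw": 0.015},
    {"offset": [0, 0, 0.0013], "delta_rot": [0, 0, 0.7], "claw": 0.015},
    {"offset": [0, 0, 0.0016], "delta_rot": [0, 0, 0.84], "claw": 0.015},
    {"offset": [0, 0, 0.0018], "delta_rot": [0, 0, 0.98], "claw": 0.015},
    {"offset": [0, 0, 0.0021], "delta_rot": [0, 0, 1.12], "claw": 0.015},
  ],
)

```text
t: 18.5
eef_pos: [0.4944, 0.2281, 0.0837]
ee_rot: [3.141, 0.001, 0.393]
ft_force: [1.0, -1.1, -0.8]
grip_width: 0.0151
finger_force: 0.7
```

play_rows(
  plan=[
    {"offset": [0, 0, 0.0003], "delta_rot": [0, 0, 0.14], "claw": 0.015},
    {"offset": [0, 0, 0.0005], "delta_rot": [0, 0, 0.28], "claw": 0.015},
    {"offset": [0, 0, 0.0008], "delta_rot": [0, 0, 0.42], "claw": 0.015},
    {"offset": [0, 0, 0.001], "delta_rot": [0, 0, 0.56], "claw": 0.015},
    {"offset": [0, 0, 0.0013], "delta_rot": [0, 0, 0.7], "claw": 0.015},
    {"offset": [0, 0, 0.0016], "delta_rot": [0, 0, 0.84], "claw": 0.015},
    {"offset": [0, 0, 0.0018], "delta_rot": [0, 0, 0.98], "claw": 0.015},
    {"offset": [0, 0, 0.0021], "delta_rot": [0, 0, 1.12], "claw": 0.015},
  ],
)

```text
t: 19.3
eef_pos: [0.4944, 0.228, 0.0815]
ee_rot: [3.14, -0.0, -0.727]
ft_force: [0.5, 0.4, -0.2]
grip_width: 0.0151
finger_force: 0.7
```

play_rows(
  plan=[
    {"offset": [0, 0, 0.0003], "delta_rot": [0, 0, 0.14], "claw": 0.015},
    {"offset": [0, 0, 0.0005], "delta_rot": [0, 0, 0.28], "claw": 0.015},
    {"offset": [0, 0, 0.0008], "delta_rot": [0, 0, 0.42], "claw": 0.015},
    {"offset": [0, 0, 0.001], "delta_rot": [0, 0, 0.56], "claw": 0.015},
    {"offset": [0, 0, 0.0013], "delta_rot": [0, 0, 0.7], "claw": 0.015},
    {"offset": [0, 0, 0.0016], "delta_rot": [0, 0, 0.84], "claw": 0.015},
    {"offset": [0, 0, 0.0018], "delta_rot": [0, 0, 0.98], "claw": 0.015},
    {"offset": [0, 0, 0.0021], "delta_rot": [0, 0, 1.12], "claw": 0.015},
  ],
)

```text
t: 20.1
eef_pos: [0.4943, 0.2279, 0.0794]
ee_rot: [3.141, -0.001, -1.847]
ft_force: [-0.6, -0.8, 0.3]
grip_width: 0.015
finger_force: 0.7
```

```bash

python3 - <<'E'
from h import *
to(.4946,.2283,.0795,-1.84)
s=bot.read_state();print(s['torque'],s['finger_force'])
wing("e7",[1.4,1.3])
E
```

```text
t 20.1 pos [0.4943 0.2279 0.0794] rpy [ 3.1410e+00 -1.2000e-03 -1.8466e+00] q [ 0.792  0.311 -0.481  0.    -0.78  -1.068] F [-0.6 -0.8  0.3] w 0.015
offset [-0.0005 -0.0002 -0.0001] rot [ 0.0006 -0.0012 -0.0066]
[-0.29265109 -0.06568101  0.00448712] 0.7421163047547452
1.4 [[246.4, 145.3], [246.5, 147.1], [246.7, 148.7], [246.8, 150.3]]
1.3 [[245.6, 145.3], [245.7, 147.1], [245.9, 148.7], [246.0, 150.3]]
244 [ 22  22  24  25  26  31  33  33  34  45  60  72  73  68  68  72  86 110]
245 [ 10   9  13  14   9  13  16  15  16  26  41  54  58  62  66  71  88 113]
246 [  9  11   8   8   9  11   8  10   9  13  22  31  40  52  64  74  96 122]
247 [ 11  11  10   9   8  12  12  12   9  12  12  18  31  49  65  77 101 127]
```

play_rows(
  plan=[
    {"offset": [0, 0, 0.0003], "delta_rot": [0, 0, 0.14], "claw": 0.015},
    {"offset": [0, 0, 0.0005], "delta_rot": [0, 0, 0.28], "claw": 0.015},
    {"offset": [0, 0, 0.0008], "delta_rot": [0, 0, 0.42], "claw": 0.015},
    {"offset": [0, 0, 0.001], "delta_rot": [0, 0, 0.56], "claw": 0.015},
    {"offset": [0, 0, 0.0013], "delta_rot": [0, 0, 0.7], "claw": 0.015},
    {"offset": [0, 0, 0.0016], "delta_rot": [0, 0, 0.84], "claw": 0.015},
    {"offset": [0, 0, 0.0018], "delta_rot": [0, 0, 0.98], "claw": 0.015},
    {"offset": [0, 0, 0.0021], "delta_rot": [0, 0, 1.12], "claw": 0.015},
  ],
)

```text
t: 20.95
eef_pos: [0.4943, 0.228, 0.0774]
ee_rot: [-3.141, -0.001, -2.964]
ft_force: [0.9, -0.3, -0.4]
grip_width: 0.0147
finger_force: 0.6
```

play_rows(
  plan=[
    {"offset": [0, 0, 0.0003], "delta_rot": [0, 0, 0.14], "claw": 0.015},
    {"offset": [0, 0, 0.0005], "delta_rot": [0, 0, 0.28], "claw": 0.015},
    {"offset": [0, 0, 0.0008], "delta_rot": [0, 0, 0.4], "claw": 0.015},
    {"offset": [0, 0, 0.001], "delta_rot": [0, 0, 0.4], "claw": 0.015},
    {"offset": [0, 0, 0.001], "delta_rot": [0, 0, 0.35], "claw": 0.035},
    {"offset": [0, 0, 0.001], "delta_rot": [0, 0, 0.35], "claw": 0.035},
    {"offset": [0, 0, -0.02], "delta_rot": [0, 0, 0.35], "claw": 0.035},
    {"offset": [0, 0, -0.05], "delta_rot": [0, 0, 0.35], "claw": 0.035},
  ],
)

```text
t: 21.75
eef_pos: [0.4935, 0.2274, 0.1266]
ee_rot: [-3.138, -0.003, 2.973]
ft_force: [0.1, 0.1, 1.4]
grip_width: 0.035
finger_force: 0.0
```

```bash

python3 - <<'E'
from h import *
to(.4946,.2283,.1,-0.3)
wing("e8",[2.6,2.7])
E
```

```text
t 21.75 pos [0.4935 0.2274 0.1266] rpy [-3.1380e+00 -2.9000e-03  2.9732e+00] q [ 0.792  0.253 -0.43  -0.    -0.893 -2.531] F [0.1 0.1 1.4] w 0.035
offset [-0.001   0.0012  0.0266] rot [ 0.0041 -0.0057 -3.01  ]
2.6 [[253.9, 141.9], [254.0, 143.7], [254.1, 145.3], [254.2, 146.9]]
2.7 [[254.1, 141.4], [254.2, 143.2], [254.3, 144.8], [254.4, 146.4]]
252 [ 93  61  28  16  12  12   8  11  18  42  67  79  75  70  73  86 106 118]
253 [ 95  66  40  34  34  34  32  29  40  66  96 106  92  79  81  90 110 132]
254 [ 99  79  70  73  78  81  80  78  83 105 132 137 121 110 112 111 128 154]
255 [105  99 105 118 126 129 131 132 134 145 160 162 153 150 152 147 153 169]
```

play_rows(
  plan=[
    {"offset": [0, 0, 0], "delta_rot": [0, 0, -0.15], "claw": 0.035},
    {"offset": [0, 0, 0], "delta_rot": [0, 0, -0.3], "claw": 0.035},
    {"offset": [0, 0, 0], "delta_rot": [0, 0, -0.45], "claw": 0.035},
    {"offset": [0, 0, 0], "delta_rot": [0, 0, -0.6], "claw": 0.035},
    {"offset": [0, 0, 0], "delta_rot": [0, 0, -0.75], "claw": 0.035},
    {"offset": [0, 0, 0], "delta_rot": [0, 0, -0.9], "claw": 0.035},
    {"offset": [0, 0, 0], "delta_rot": [0, 0, -1.05], "claw": 0.035},
    {"offset": [0, 0, 0], "delta_rot": [0, 0, -1.19], "claw": 0.035},
  ],
)

```text
t: 22.6
eef_pos: [0.4945, 0.2283, 0.1276]
ee_rot: [3.141, -0.0, -2.114]
ft_force: [0.4, 0.3, 1.0]
grip_width: 0.035
finger_force: 0.0
```

play_rows(
  plan=[
    {"offset": [0, 0, 0], "delta_rot": [0, 0, -0.15], "claw": 0.035},
    {"offset": [0, 0, 0], "delta_rot": [0, 0, -0.3], "claw": 0.035},
    {"offset": [0, 0, 0], "delta_rot": [0, 0, -0.45], "claw": 0.035},
    {"offset": [0, 0, 0], "delta_rot": [0, 0, -0.6], "claw": 0.035},
    {"offset": [0, 0, 0], "delta_rot": [0, 0, -0.75], "claw": 0.035},
    {"offset": [0, 0, 0], "delta_rot": [0, 0, -0.9], "claw": 0.035},
    {"offset": [0, 0, 0], "delta_rot": [0, 0, -1.05], "claw": 0.035},
    {"offset": [0, 0, 0], "delta_rot": [0, 0, -1.19], "claw": 0.035},
  ],
)

```text
t: 23.4
eef_pos: [0.4944, 0.2283, 0.1276]
ee_rot: [3.141, 0.0, -0.924]
ft_force: [0.4, -0.7, 0.2]
grip_width: 0.0351
finger_force: 0.0
```

```bash

python3 - <<'E'
from h import *
import cv2
to(.4946,.2281,.0745,-0.16)
m=viewer.get_image("side")[118:160,225:270];g=m.mean(2)
k=((g<30)&(np.arange(42)[:,None]>8)).astype(np.uint8)
ys,xs=np.nonzero(k);u=np.arange(225,270)
for r in range(8,32): print(r+118,''.join('#' if v<30 else '.' for v in g[r]))
E
```

```text
t 23.4 pos [0.4944 0.2283 0.1276] rpy [ 3.1412  0.     -0.9238] q [ 0.792  0.251 -0.429 -0.    -0.891 -0.145] F [ 0.4 -0.7  0.2] w 0.0351
offset [ 0.0002 -0.      0.0531] rot [ 4.000e-04  2.000e-04 -7.638e-01]
126 .............###.............................
127 .............###.............................
128 .............###.............................
129 ..............##.............................
130 .............................................
131 .............................................
132 .............................................
133 .............................................
134 .............................................
135 .............................................
136 .............................................
137 .............................................
138 .....................#######.................
139 ................############.................
140 ................############.................
141 ................############.................
142 ................#############................
143 ................#############................
144 .................############................
145 ..................########...................
146 .....................###.....................
147 .............................................
148 .............................................
149 .............................................
```

play_rows(
  plan=[
    {"offset": [0, 0, 0], "delta_rot": [0, 0, -0.15], "claw": 0.035},
    {"offset": [0, 0, 0], "delta_rot": [0, 0, -0.3], "claw": 0.035},
    {"offset": [0, 0, 0], "delta_rot": [0, 0, -0.45], "claw": 0.035},
    {"offset": [0, 0, 0], "delta_rot": [0, 0, -0.6], "claw": 0.035},
    {"offset": [0, 0, 0], "delta_rot": [0, 0, -0.764], "claw": 0.035},
    {"offset": [0, 0, 0.01], "delta_rot": [0, 0, -0.764], "claw": 0.035},
    {"offset": [0, 0, 0.02], "delta_rot": [0, 0, -0.764], "claw": 0.035},
    {"offset": [0, 0, 0.02], "delta_rot": [0, 0, -0.764], "claw": 0.035},
  ],
)

```text
t: 24.25
eef_pos: [0.4933, 0.2273, 0.1055]
ee_rot: [3.139, 0.003, -0.173]
ft_force: [0.3, -0.7, 0.8]
grip_width: 0.0351
finger_force: 0.0
```

play_rows(
  plan=[
    {"offset": [0, 0, 0.012], "delta_rot": [0, 0, 0], "claw": 0.035},
    {"offset": [0, 0, 0.024], "delta_rot": [0, 0, 0], "claw": 0.035},
    {"offset": [0, 0, 0.032], "delta_rot": [0, 0, 0], "claw": 0.035},
    {"offset": [0, 0, 0.032], "delta_rot": [0, 0, 0], "claw": 0.035},
    {"offset": [0, 0, 0.032], "delta_rot": [0, 0, 0], "claw": 0.015},
    {"offset": [0, 0, 0.032], "delta_rot": [0, 0, 0], "claw": 0.015},
    {"offset": [0, 0, 0.032], "delta_rot": [0, 0, 0], "claw": 0.015},
  ],
)

```text
t: 24.95
eef_pos: [0.4947, 0.2284, 0.0761]
ee_rot: [-3.141, -0.0, -0.169]
ft_force: [-0.2, -0.1, 0.3]
grip_width: 0.0151
finger_force: 0.0
```

play_rows(
  plan=[
    {"offset": [0, 0, 0.0003], "delta_rot": [0, 0, 0.14], "claw": 0.015},
    {"offset": [0, 0, 0.0006], "delta_rot": [0, 0, 0.28], "claw": 0.015},
    {"offset": [0, 0, 0.001], "delta_rot": [0, 0, 0.42], "claw": 0.015},
    {"offset": [0, 0, 0.0013], "delta_rot": [0, 0, 0.56], "claw": 0.015},
    {"offset": [0, 0, 0.0016], "delta_rot": [0, 0, 0.7], "claw": 0.015},
    {"offset": [0, 0, 0.002], "delta_rot": [0, 0, 0.84], "claw": 0.015},
    {"offset": [0, 0, 0.0023], "delta_rot": [0, 0, 0.98], "claw": 0.015},
    {"offset": [0, 0, 0.0025], "delta_rot": [0, 0, 1.12], "claw": 0.015},
  ],
)

```text
t: 25.75
eef_pos: [0.4944, 0.2279, 0.0736]
ee_rot: [3.141, -0.0, -1.295]
ft_force: [0.5, -1.3, 1.4]
grip_width: 0.0149
finger_force: 1.1
```

play_rows(
  plan=[
    {"offset": [0, 0, 0], "delta_rot": [0, 0, 0], "claw": 0.013},
    {"offset": [0, 0, 0], "delta_rot": [0, 0, 0], "claw": 0.008},
    {"offset": [0, 0, 0], "delta_rot": [0, 0, 0], "claw": 0.006},
    {"offset": [0, 0, 0], "delta_rot": [0, 0, 0], "claw": 0.006},
    {"offset": [0, 0, 0], "delta_rot": [0, 0, 0], "claw": 0.006},
  ],
)

```text
t: 26.25
eef_pos: [0.4943, 0.2282, 0.0734]
ee_rot: [3.141, -0.0, -1.287]
ft_force: [-2.4, 0.0, 6.2]
grip_width: 0.0107
finger_force: 61.6
```

```bash

python3 - <<'E'
from h import *
to(.4946,.2281,.0735,-1.29)
s=bot.read_state();print(s['torque'],s['finger_force'],s['joint_vel'].round(3))
wing("e9",[1.85])
E
```

```text
t 26.25 pos [0.4943 0.2282 0.0734] rpy [ 3.1410e+00 -3.0000e-04 -1.2873e+00] q [ 0.792  0.319 -0.487 -0.    -0.766 -0.509] F [-2.4  0.   6.2] w 0.0107
offset [ 0.0002 -0.0003 -0.0001] rot [ 0.0006 -0.0003  0.0027]
[-0.15915587  1.13459722  0.00692505] 61.55261278152466 [ 0.     0.002  0.001 -0.002 -0.    -0.001]
1.85 [[249.9, 144.7], [250.0, 146.5], [250.1, 148.1], [250.2, 149.7]]
248 [ 20  14  17  13  11  13  15  15  17  16  14  13  25  43  58  75 103 128]
249 [ 24  21  21  18  16  15  13   9  11   8   8  11  17  30  54  80 108 128]
250 [ 39  39  38  35  33  30  26  23  15  12  11  12  16  29  55  86 114 125]
251 [ 47  48  49  46  47  51  56  56  46  36  30  28  28  39  60  91 117 125]
```

```bash
python3 -c "
from rig import bot
print(bot.finish_job())"
```

```text
the job is handed in; nothing more can be done
None
```

I handed the job in: both thick cells are seated in the two empty pockets, and the bolt dropped off its thread and was turned one turn forward. It was at rest when I handed in, gripped at about 60 N. The drop and the final wing height (about 68–69 mm) were read from camera images, and no pass or fail result came back.

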